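Spin the slide-ringing turntable and stop it on its mark

ROBOT

A 6-joint arm with a two-finger parallel gripper is mounted at the origin on the work surface. World frame = base frame: x ahead of the robot, y to its left, z up, the work surface at z = 0. Lengths are in mm, angles in degrees, forces in N, time in s.
With the tool pointing down it reaches from about 350 to 850 mm from the base axis. Payload 8.1 kg.
Tool frame: the origin (TCP) lies between the finger pads; the fingertips stand 22 mm ahead of it and the grasp point (between the pads) lies 3 mm ahead of it (r.nose_length is the z of the fingertips in the tool frame, in mm); z points along the fingers, x is the direction in which the jaws open and shut, and the axes are right-handed (so a half turn about z gives the same grasp; the last joint's range is limited). The gripper opens to 85 mm and grips with 20 to 120 N. Pads are 22 mm wide; open, the fingers measure 114 mm over their backs; the gripper's body (76 mm by 85 mm) begins 54 mm behind the grasp point. The pads swing forward as they close: fully open they stand 13 mm farther back than shut.
Start: joints at [68.216, 7.471, 85.268, -0, 87.261, -4.893], TCP at [174.307, 574.127, 228.592] pointing down, gripper open.
Joint ranges: [-169.43, 169.43], [-51.17, 129.36], [1.28, 143.12], [-76.62, 256.62], [0, 156.53], [-152.29, 152.29]. Speed limits (degrees/s): [136.94, 136.94, 159.86, 180, 180, 180].

INTERFACE

Orientations are given as [roll, pitch, yaw] about the fixed x, y, z axes, in that order (R = Rz(yaw) Ry(pitch) Rx(roll)).
In Python, from bench import r gives the robot as it stands.
- The arm moves only by the shell command python3 -m jog 'ROWS' [FORCE]. ROWS is JSON, a list of rows, each a list of 5 numbers: the shift along the tool's x, y, z in m, then the turn about the tool's z in degrees, then the opening in per cent of the stroke, from 0 (shut) to 100 (fully open). A call has 1 to 8 rows; each row is the pose to reach, as a shift and turn from the pose measured when the call began, along the tool's axes at that moment; what a row does not reach only later rows make up. A row lasts 1/10 s, in which the tool goes at most 50 mm and 8.59 degrees, less where a joint would pass 70% of its speed; a pose out of reach is approached as far as the arm can. A call with a gripper value outside its range is refused whole. The fingers move at their own pace and stop on an object; FORCE is the grip in N (left out, the last holds). Time passes only in rows, so rows that repeat a pose let the fingers close. It gives the time, the measured TCP pose, the force and the opening at its end, in the units of the state.
- r.sense(): the state, without advancing time (a new reading comes with each control period).
- r.snapshot(name): name is "side" or "top" or "wrist"; returns a dict with "image" (480x640x3 uint8, red, green, blue), "K" (3x3 intrinsics, pixels), "T" (4x4, takes a point from camera to world coordinates); the wrist camera has in their place "tool_from_camera" (4x4, takes a point from camera to tool coordinates, whose origin is the TCP and whose axes are the tool frame's). Camera axes: x right, y down, z forward; pixel columns grow to the right and rows downward; lengths in mm; the calibration is good to about 2 mm. A picture is of the moment at which its call begins: read the wrist's pose just before it. There is no depth.
- r.hand_in(): hands the job in, once; it reports no verdict.
Trained networks look in a picture, given as the dict that the camera call returned (one of the last four; its "shot" number tells which), for a name from the list of things; names that differ only in an ending like _2 or _b are one class to them, and where a whole thing is asked for, a point or a joint stands for the part that bears it (a point fixed in the world has none). Each returns a list of dicts, best first, with "conf" (0 to 1); they miss things now and then, are a little off and sometimes report something else, mostly with a low value. They report only what shows in the picture. A call takes as long as a camera call.
- r.search_frame(picture, label): "bbox" ([left, top, right, bottom] in pixels, round what is visible of it).
- r.pinpoint(picture, label): "uv" ([column, row] in pixels: a listed point, or the origin of a listed thing).
The state is a dict: "time": time; "joint_pos": joint angles; "qd": joint speeds; "joint_efforts": joint torques, N m; "tool_pos": TCP position; "tcp_rot": TCP orientation; "ft_force": force on the tool from outside, world axes, zero at the start; "wrist_torque": the same for the moment, N m; "finger_gap": finger opening in mm.
Only numpy, scipy, OpenCV 4.12 (cv2) and the standard library are available. Lean on these libraries where they do the work, as an engineer would, in place of code of your own. Each camera call takes 0.05 s, during which the arm holds its last target. There are 200 camera calls.

TASK

Flick the turntable disc with a fingertip (the orange peg on it is there to be pushed) so that it spins anticlockwise (as the arrow shows) and runs on by itself, untouched, for at least five seconds; then brake it with a fingertip so that it stops with the red line within the green band, and take the finger away so that it stays there. The first stop counts: once its red line has gone past the band, the disc must not come to rest anywhere else, not even to be nudged on afterwards. Nothing needs to be grasped or lifted: leave the glass slide on the disc and the things around the turntable alone.

Things in the scene. Friction and masses are not known exactly. Their poses are not given: they have to be found in the camera images.
- turntable: the fixed, bolted-down base of a slide-ringing turntable: a dark blue-grey round plinth 280 mm across and 30 mm high. Origin at the centre of its underside, on the disc's axis, at table height; its x axis points at the middle of the green band. A white arrow on the plinth shows the running direction (anticlockwise from above).
- disc_centre (a point): the free-running aluminium disc, 210 mm across, 12 mm thick, 0.85 kg. This point is on its vertical axis at its flat top face, 50 mm above the table; x points along the red line, the orange peg is opposite. The face is bare from 45 to 84 mm from the axis: the ring for a braking fingertip. A few newtons of pressure stop the disc within a few hundredths of a second.
- slide (a point): the delicate glass slide, 75 x 25 mm, with two steel clips, fixed flat across the middle of the disc and turning with it; it stands 3 mm proud of the disc face and reaches 40 mm from the axis. This point is at its middle, on the axis, at the level of the clips' tops.
- spindle (a joint): turning angle of the disc in rad, growing anticlockwise seen from above and counting on past full turns; the red line points at the middle of the green band at 0 and every multiple of 2 pi. Starts between -4.6 and -1.6. No stop, very free: it loses roughly 0.1 rad/s of speed per second at 1.5 rad/s, 0.06 when slow (give or take a third), so a flick to 1.5 rad/s runs on for some 20 s.
- mark (a point): the outer part of the red radial line (6 mm wide) painted on the disc: the point on the line 100 mm from the axis, at the disc's top face.
- window (a point): the middle of the green parking band, projected onto the 100 mm circle of the red mark at the disc's top level. The band itself is a raised green arc on the base just outside the disc's rim (109 to 135 mm from the axis, 44 mm above the table), 0.4 rad long: 0.2 rad either side of its middle.
- peg (a point): the orange flick peg standing on the disc, 14 mm across, 30 mm tall, 92 mm from the axis, directly opposite the red line; this point is on its centre line, half-way up (15 mm above the disc face, 65 mm above the table). It turns with the disc and is what the finger pushes to set the disc going.
- amber_bottle: small brown bottle, 48 mm across, 85 mm tall; a bystander, to be left where it is. Origin at the centre of its underside.
- slide_box: blue box 85 x 55 x 30 mm; a bystander, to be left where it is. Origin at the centre of its underside.
- beaker: glass beaker, 60 mm across, 70 mm tall; a bystander, to be left where it is. Origin at the centre of its underside.
- jar: glass jar with blue cap, 56 mm across, 60 mm tall; a bystander, to be left where it is. Origin at the centre of its underside.
- spatula: lab spatula 170 mm long, lying flat; a bystander, to be left where it is. Origin near the middle of its length, on the table.
- carton: orange and blue carton 70 x 110 x 50 mm; a bystander, to be left where it is. Origin at the centre of its underside.

How it is judged:
By the outcome, as a careful person would: the job done as asked, in the order asked, and still so for the second after the job is handed in, with the robot touching nothing.
It also fails if it takes over 64 s, if anything falls off the work surface, if the arm or the gripper's body presses on something with over 40 N, if the wrist force passes 120 N, or if a joint passes its speed limit or range.

## Working session

There is one attempt and no reset: what is moved stays moved. The work goes in short steps, Python scripts to look and compute and a shell command to move; the robot and the scene stay as the last step left them, time stands still between calls to the robot, and variables do not carry over. Pictures are saved under pics/ and viewed, about 8 in all and at most 12, crops included, and the job is handed in when it is done.

```bash
mkdir -p pics; ls; cat > h.py <<'E'
import numpy as np, cv2
from bench import r
def ray(p,uv,z):
    K=np.array(p["K"]);T=np.array(p["T"])
    d=T[:3,:3]@np.linalg.solve(K,[uv[0],uv[1],1]);o=T[:3,3]
    return (o+d*(z-o[2])/d[2])
def save(p,n): cv2.imwrite(f"pics/{n}.png",cv2.cvtColor(p["image"],cv2.COLOR_RGB2BGR))
Z=dict(turntable=0,disc_centre=50,slide=53,mark=50,window=50,peg=65,amber_bottle=0,slide_box=0,beaker=0,jar=0,spatula=0,carton=0)
E
python3 - <<'E'
from h import *
s=r.sense();print(s)
for c in("top","side"):
    p=r.snapshot(c);save(p,c+"1")
    for n,z in Z.items():
        q=r.pinpoint(p,n)
        for d in q[:2]: print(c,n,round(d["conf"],2),np.round(d["uv"]),np.round(ray(p,d["uv"],z)))
E
```

```text
pics
{'time': 0.0, 'joint_pos': array([ 6.82161518e+01,  7.51447679e+00,  8.53278822e+01, -2.90113365e-04,
        8.72620194e+01, -4.89354125e+00]), 'qd': array([-0.03858153,  0.05613583,  0.03215819, -0.09773804, -0.0179528 ,
       -0.02638157]), 'joint_efforts': array([ 1.31481229e-03, -5.69396746e+01, -5.00565684e+01, -6.89771355e-06,
        1.45342690e-02, -2.47559899e-05]), 'tool_pos': array([174.10646687, 573.61428684, 227.56440958]), 'tcp_rot': array([-1.79991385e+02,  1.04022669e-01,  7.31097150e+01]), 'ft_force': array([ 0.55740982, -0.19061377, -0.44019055]), 'wrist_torque': array([-0.03881343, -0.02596539,  0.00484245]), 'finger_gap': 85.23217581713102}
top turntable 0.98 [377. 253.] [ 564. -151.    0.]
top turntable 0.59 [461. 244.] [ 587. -370.    0.]
top disc_centre 0.94 [374. 254.] [ 558. -141.   50.]
top disc_centre 0.59 [285. 172.] [768.  83.  50.]
top slide 0.7 [376. 252.] [ 562. -144.   53.]
top slide 0.61 [372. 216.] [ 652. -136.   53.]
top mark 0.83 [378. 293.] [ 460. -149.   50.]
top window 0.85 [351. 217.] [652. -83.  50.]
top peg 0.95 [369. 215.] [ 654. -12
[... 423 characters left out ...]
 [773.  97.   0.]
side disc_centre 0.81 [337. 265.] [ 559. -143.   50.]
side slide 0.97 [338. 264.] [ 558. -146.   53.]
side mark 0.85 [308. 279.] [ 464. -149.   50.]
side window 0.88 [353. 246.] [ 646. -100.   50.]
side window 0.17 [220. 193.] [534. 382.  50.]
side peg 0.98 [361. 241.] [ 661. -113.   65.]
side amber_bottle 0.71 [260. 278.] [417. -13.   0.]
side amber_bottle 0.23 [336. 263.] [611. -76.   0.]
side slide_box 0.72 [411. 320.] [ 592. -364.    0.]
side beaker 0.93 [344. 220.] [779.  88.   0.]
side jar 0.74 [388. 246.] [ 776. -100.    0.]
side spatula 0.67 [219. 194.] [576. 473.   0.]
side carton 0.77 [450. 389.] [ 497. -559.    0.]
side carton 0.71 [387. 247.] [ 772. -101.    0.]
```

```bash
python3 - <<'E'
import cv2
a=cv2.imread("pics/top1.png")[130:350,240:500];b=cv2.imread("pics/side1.png")[170:370,220:480]
a=cv2.resize(a,None,fx=1.5,fy=1.5*1) if 0 else cv2.resize(a,(400,338));b=cv2.resize(b,(400,308))
import numpy as np
b=cv2.copyMakeBorder(b,0,30,0,0,cv2.BORDER_CONSTANT)
cv2.imwrite("pics/both.png",np.hstack([a,b]))
E
```

```text
(no output)
```

View pics/both.png

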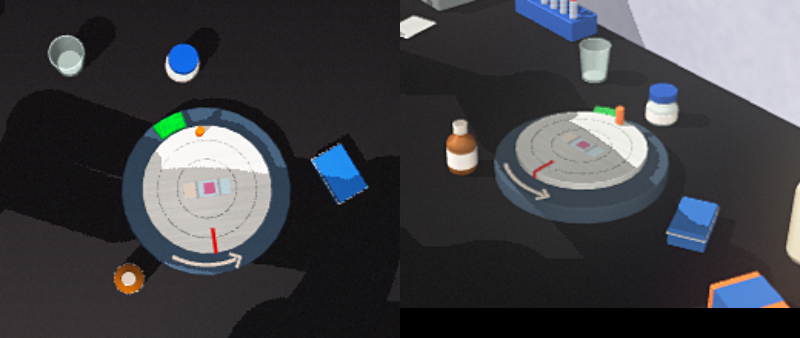

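The top view (both.png, left half) shows the disc centred at about (207,188). The red line points down at (215,245), the peg is at (200,131) at the top, and the green band is at (170,125). The arrow runs anticlockwise, and the things around the turntable are all well clear of it. Next I'll move above a pre-flick spot with the gripper shut.

```bash
python3 -m jog '[[-0.59,0.675,0,-17,0],[-0.59,0.675,0,-17,0],[-0.59,0.675,0,-17,0],[-0.59,0.675,0,-17,0],[-0.59,0.675,0,-17,0],[-0.59,0.675,0,-17,0],[-0.59,0.675,0,-17,0],[-0.59,0.675,0,-17,0]]'; python3 -c "
from h import *
s=r.sense();print(s['tool_pos'],s['tcp_rot'],s['joint_pos'])"
```

```text
time: 2.1
tool_pos: [385.9, 234.4, 229.0]
tcp_rot: [179.9, -0.0, 90.1]
ft_force: [1.0, -0.4, 0.6]
finger_gap: -0.1
[385.92765936 234.35264897 228.97056166] [ 1.79942885e+02 -2.64026775e-02  9.01273933e+01] [ 2.47566562e+01 -1.62719357e+01  1.07759396e+02  1.98303876e-04
  8.84496174e+01 -6.53707292e+01]
```

```bash
R='-'; python3 -m jog '[[-0.42,0.27,0,0,0],[-0.42,0.27,0,0,0],[-0.42,0.27,0,0,0],[-0.42,0.27,0,0,0],[-0.42,0.27,0,0,0],[-0.42,0.27,0,0,0],[-0.42,0.27,0,0,0],[-0.42,0.27,0,0,0]]'; python3 -m jog '[[-0.118,0.067,0,0,0],[-0.118,0.067,0,0,0],[-0.118,0.067,0,0,0]]'; cat >> h.py <<'E'
from scipy.spatial.transform import Rotation as Ro
def wrist():
    s=r.sense();p=r.snapshot("wrist")
    A=np.eye(4);A[:3,:3]=Ro.from_euler("xyz",s["tcp_rot"],degrees=True).as_matrix();A[:3,3]=s["tool_pos"]
    p["T"]=A@np.array(p["tool_from_camera"]);return s,p
E
python3 - <<'E'
from h import *
s,p=wrist();save(p,"w1")
print(s["time"],s["tool_pos"],s["tcp_rot"])
for n in("disc_centre","mark","window","peg","slide","turntable"):
    for d in r.pinpoint(p,n)[:2]: print(n,round(d["conf"],2),np.round(d["uv"]),np.round(ray(p,d["uv"],Z[n])))
E
```

```text
time: 2.9
tool_pos: [602.9, -102.1, 229.0]
tcp_rot: [179.9, -0.0, 90.1]
ft_force: [0.8, -0.0, 0.7]
finger_gap: -0.0
time: 3.2
tool_pos: [670.8, -222.9, 228.6]
tcp_rot: [179.9, -0.0, 90.0]
ft_force: [1.2, 1.1, 0.5]
finger_gap: 0.3
3.2 [ 670.81750777 -222.90834574  228.60194683] [ 1.79918673e+02 -9.02829576e-03  9.00367390e+01]
disc_centre 0.83 [432.  63.] [ 563. -140.   50.]
window 0.69 [486. 182.] [649. -92.  50.]
peg 0.95 [440. 190.] [ 653. -131.   65.]
slide 0.86 [428.  60.] [ 562. -143.   53.]
turntable 0.7 [415.  73.] [ 565. -140.    0.]
turntable 0.53 [432.  61.] [ 556. -126.    0.]
```

View pics/w1.png

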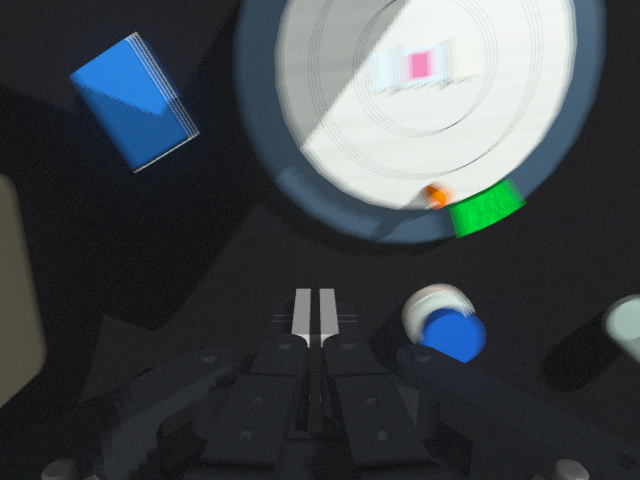

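The wrist view shows the peg at (440,190), the band at (486,190) and the disc centre at (430,62), which agrees with the networks. I'll lower the shut fingertips about 10 mm behind the peg, with the tool x axis along the tangent.

```bash
python3 -m jog '[[0.05,-0.012,0.05,-8,0],[0.05,-0.012,0.1,-15,0],[0.06,-0.012,0.14,-15,0],[0.06,-0.012,0.144,-15,0],[0.06,-0.012,0.144,-15,0],[0.06,-0.012,0.144,-15,0]]'; python3 -m jog '[[0,0,0,0,0]]'; python3 - <<'E'
from h import *
s,p=wrist();save(p,"w2")
print(s["time"],s["tool_pos"],s["tcp_rot"],s["ft_force"])
for n in("disc_centre","peg"):
    for d in r.pinpoint(p,n)[:1]: print(n,round(d["conf"],2),np.round(d["uv"]),np.round(ray(p,d["uv"],Z[n])))
E
```

```text
time: 4.15
tool_pos: [659.8, -159.3, 88.8]
tcp_rot: [179.7, 0.1, 105.2]
ft_force: [0.7, -0.7, 0.9]
finger_gap: -0.0
time: 4.25
tool_pos: [661.8, -160.5, 92.6]
tcp_rot: [179.5, 0.3, 105.1]
ft_force: [0.3, 0.4, -0.2]
finger_gap: 0.0
4.25 [ 661.82975567 -160.5249905    92.58470878] [179.46335799   0.29507634 105.14039271] [ 0.28725248  0.36480903 -0.20405719]
disc_centre 0.82 [426.  63.] [ 563. -141.   50.]
peg 0.97 [391. 276.] [ 651. -130.   65.]
```

View pics/w2.png

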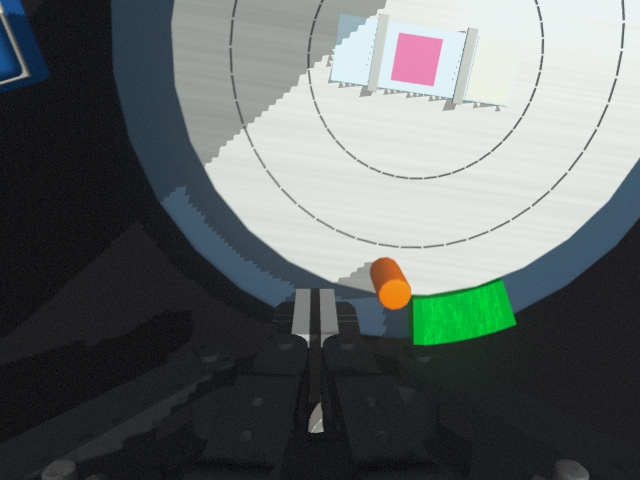

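The peg shows at (390,275) just right of the fingertips at (315,300), about 15 mm away. I'll go down 8 mm and close some of the gap, then flick.

```bash
python3 -m jog '[[0.004,-0.002,0.004,0,0],[0.007,-0.004,0.008,0,0],[0.007,-0.004,0.008,0,0],[0.007,-0.004,0.008,0,0],[0.007,-0.004,0.008,0,0]]'; python3 - <<'E'
from h import *
s,p=wrist()
print(s["time"],s["tool_pos"],s["tcp_rot"],s["ft_force"])
for n in("disc_centre","peg"):
    for d in r.pinpoint(p,n)[:1]:
        X=ray(p,d["uv"],Z[n]);print(n,round(d["conf"],2),np.round(d["uv"]),np.round(X))
rel=X-s["tool_pos"];print(rel@[-.259,.966,0],rel@[.966,.259,0])
E
```

```text
time: 4.9
tool_pos: [656.0, -154.7, 83.8]
tcp_rot: [179.5, 0.3, 105.1]
ft_force: [0.1, -0.0, -0.1]
finger_gap: 0.0
4.9 [ 655.96439169 -154.69598587   83.8207477 ] [179.48478608   0.27394009 105.14186574] [ 0.0549082  -0.00929896 -0.10343016]
disc_centre 0.67 [411.  73.] [ 564. -141.   50.]
peg 0.61 [377. 295.] [ 652. -129.   65.]
25.394876433558977 3.1228413401663384
```

```bash
python3 -m jog '[[0.003,0,0,0,0],[0.008,0,0,0,0],[0.015,0,0,0,0],[0.025,0,0,0,0],[0.039,0,0,0,0],[0.054,0,0,0,0],[0.052,0,0,0,0],[0.036,0,-0.03,0,0]]'; cat >> h.py <<'E'
C=np.array([562.,-142.]);BAND=np.deg2rad(29.6)
def angle(cam):
    "spindle angle mod 2pi from mark and peg"
    s,p=wrist() if cam=="wrist" else (r.sense(),r.snapshot(cam))
    out=[s["time"]]
    for n,o in(("mark",0),("peg",np.pi)):
        d=r.pinpoint(p,n)
        if d:
            X=ray(p,d[0]["uv"],Z[n])[:2]-C
            out+=[n,round(d[0]["conf"],2),round(float(np.hypot(*X))),round(float((np.arctan2(X[1],X[0])+o-BAND)%(2*np.pi)),3)]
    return out,p
E
python3 - <<'E'
from h import *
for i in range(3):
    o,p=angle("top");print(o)
    o,p=angle("side");print(o)
save(p,"s3")
print(r.sense())
E
```

```text
time: 5.85
tool_pos: [642.7, -116.7, 108.7]
tcp_rot: [179.9, -0.0, 105.3]
ft_force: [-0.1, 0.1, -1.3]
finger_gap: 0.2
[5.85, 'peg', 0.8, 93, 2.759]
[6.0, 'mark', 0.68, 527, 1.117, 'peg', 0.92, 101, 2.814]
[6.15, 'peg', 0.92, 89, 2.724]
[6.3, 'mark', 0.87, 92, 2.643, 'peg', 0.77, 103, 2.834]
[6.45, 'peg', 0.86, 93, 2.764]
[6.6, 'mark', 0.63, 94, 2.696, 'peg', 0.64, 99, 2.721]
{'time': 6.75, 'joint_pos': array([-1.49951576e+01,  1.99568189e+01,  8.29583399e+01,  2.15892318e-02,
        7.64785929e+01, -1.20133126e+02]), 'qd': array([-0.00438452,  0.00447415, -0.00981253, -0.0447186 ,  0.09824837,
       -0.01653131]), 'joint_efforts': array([ 1.57797011e-02, -6.58505630e+01, -4.79080510e+01,  3.23467051e-03,
       -7.45828659e-02,  3.42422736e-04]), 'tool_pos': array([ 646.45965942, -120.01546315,  113.82520838]), 'tcp_rot': array([179.46511161,   0.28613892, 105.13169582]), 'ft_force': array([-0.12507379,  0.23810995,  0.21512823]), 'wrist_torque': array([-0.0337292 ,  0.03861208,  0.03824886]), 'finger_gap': 0.23644163309129573}
```

```bash
python3 - <<'E'
from h import *
s,p=wrist();t=r.snapshot("side")["image"]
w=cv2.resize(p["image"],(480,360));t=cv2.resize(t[200:320,250:410],(320,240))
t=cv2.copyMakeBorder(t,0,120,0,0,cv2.BORDER_CONSTANT)
cv2.imwrite("pics/w4.png",np.hstack([w,t])[:,:,::-1])
A=np.linalg.inv(np.array(p["tool_from_camera"]))
for X in([0,0,22],[10,0,22],[-10,0,22],[0,11,22],[0,-11,22]):
    q=np.array(p["K"])@(A@[*X,1])[:3];print(X,np.round(q[:2]/q[2]))
d=r.pinpoint(p,"peg");print(d)
E
```

```text
[0, 0, 22] [316. 285.]
[10, 0, 22] [340. 285.]
[-10, 0, 22] [293. 285.]
[0, 11, 22] [316. 309.]
[0, -11, 22] [316. 261.]
[{'uv': [295.4, 269.2], 'conf': 0.71}]
```

View pics/w4.png

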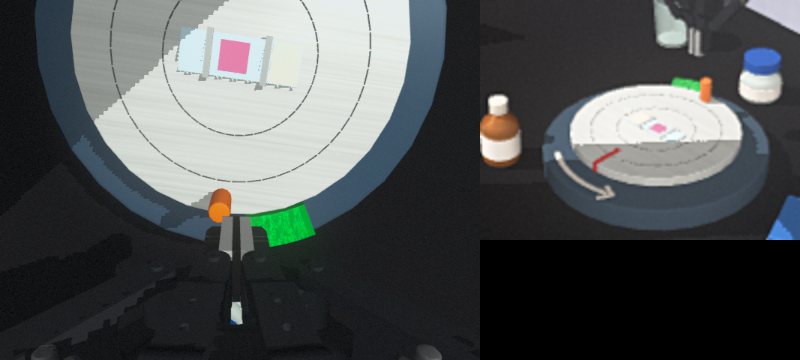

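The disc did not move. The red line is still at the bottom and the peg still stands beside the fingertips, so the finger missed it. I'll check where the fingertips really are against the calibration.

```bash
python3 - <<'E'
from h import *
print(r.nose_length)
s,p=wrist();print(s["tool_pos"])
K=np.array(p["K"]);A=np.linalg.inv(np.array(p["tool_from_camera"]));print(K.round(1),np.array(p["tool_from_camera"]).round(3))
q=r.snapshot("side");t=r.snapshot("top");im=q["image"].copy()
M=np.eye(4);M[:3,:3]=Ro.from_euler("xyz",s["tcp_rot"],degrees=True).as_matrix();M[:3,3]=s["tool_pos"]
def pr(pic,X):
    a=np.array(pic["K"])@(np.linalg.inv(np.array(pic["T"]))@[*X,1])[:3];return a[:2]/a[2]
vis={}
for n,pic in(("side",q),("top",t)):
    a=cv2.resize(pic["image"],None,fx=4,fy=4,interpolation=cv2.INTER_CUBIC)
    c=pr(pic,(M@[0,0,22,1])[:3])
    for X,col in(((M@[0,0,22,1])[:3],(255,0,0)),((M@[0,0,0,1])[:3],(255,255,0)),((652,-130,80),(0,0,255)),((652,-130,50),(0,0,255))):
        u=pr(pic,X);print(n,u.round(1));cv2.drawMarker(a,tuple(int(v*4+2) for v in u),col,cv2.MARKER_CROSS,12,1)
    x,y=(c*4).astype(int);vis[n]=a[max(0,y-200):y+200,x-200:x+200]
cv2.imwrite("pics/tip.png",np.hstack([vis["side"],vis["top"]])[:,:,::-1])
E
```

```text
22.0
[ 646.44949659 -120.0252003   113.84768959]
[[419.8   0.  314.7]
 [  0.  419.8 238.5]
 [  0.    0.    1. ]] [[   1.      -0.      -0.      -0.632]
 [   0.       0.964    0.267  -66.865]
 [  -0.      -0.267    0.964 -144.845]
 [   0.       0.       0.       1.   ]]
side [358.7 234.9]
side [358.9 227.3]
side [362.7 239.9]
side [362.3 250. ]
top [366.5 215.9]
top [367.1 214.4]
top [370.2 214.6]
top [369.4 216.6]
```

View pics/tip.png

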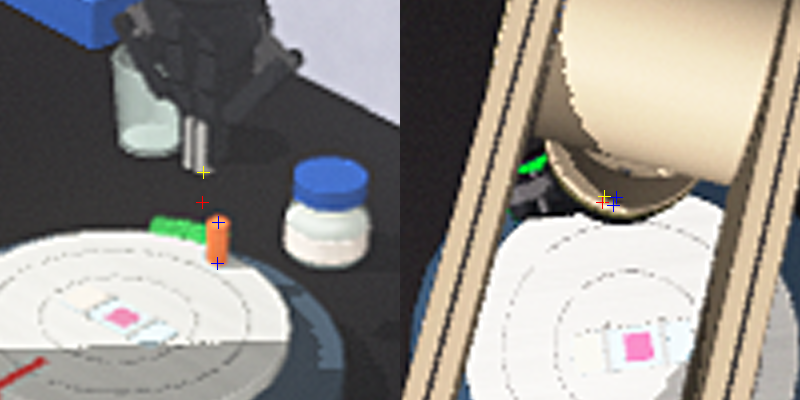

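In the side view the fingertip bottom is at crop (198,170), near the TCP cross (203,173). It is about 22 mm higher than the predicted tip (202,201). Shut, the real tip is roughly at TCP height, so it swept over the peg. I'll measure this with a light touch on the bare ring while the disc is still at rest.

```bash
python3 -m jog '[[0,-0.012,0,0,0],[0,-0.023,0.02,0,0],[0,-0.023,0.045,0,0],[0,-0.023,0.055,0,0],[0,-0.023,0.055,0,0],[0,-0.023,0.055,0,0],[0,-0.023,0.055,0,0]]'; python3 -m jog '[[0,0,0.002,0,0],[0,0,0.002,0,0]]';python3 -m jog '[[0,0,0.002,0,0],[0,0,0.002,0,0]]'
```

```text
time: 7.75
tool_pos: [626.0, -126.4, 60.3]
tcp_rot: [179.3, 0.4, 105.1]
ft_force: [0.0, 0.1, 0.5]
finger_gap: 0.5
time: 7.95
tool_pos: [626.9, -126.6, 59.3]
tcp_rot: [179.3, 0.4, 105.1]
ft_force: [0.4, -0.2, -0.1]
finger_gap: -0.1
time: 8.15
tool_pos: [627.0, -126.5, 57.3]
tcp_rot: [179.3, 0.4, 105.1]
ft_force: [-0.1, -1.1, -0.3]
finger_gap: 0.1
```

```bash
for i in 1; do python3 -m jog '[[0,0,0.002,0,0],[0,0,0.003,0,0]]';python3 -m jog '[[0,0,0.002,0,0],[0,0,0.002,0,0]]';done
```

```text
time: 8.35
tool_pos: [626.8, -126.5, 54.0]
tcp_rot: [179.3, 0.4, 105.1]
ft_force: [-0.0, 0.9, -0.5]
finger_gap: -0.3
time: 8.55
tool_pos: [626.5, -126.4, 51.4]
tcp_rot: [179.3, 0.4, 105.2]
ft_force: [0.5, 0.3, 0.2]
finger_gap: -0.2
```

```bash
python3 -m jog '[[0,0,0.002,0,0],[0,0,0.002,0,0]]'; python3 -m jog '[[0,0,0.0015,0,0],[0,0,0.0015,0,0]]'; python3 - <<'E'
from h import *
s,p=wrist();q=r.snapshot("side")
w=cv2.resize(p["image"],(440,330));t=cv2.resize(q["image"][200:310,300:420],(360,330),interpolation=cv2.INTER_CUBIC)
cv2.imwrite("pics/touch.png",np.hstack([w,t])[:,:,::-1])
E
```

```text
time: 8.75
tool_pos: [626.2, -126.4, 48.9]
tcp_rot: [179.3, 0.4, 105.1]
ft_force: [-1.0, -0.3, 0.4]
finger_gap: -0.1
time: 8.95
tool_pos: [626.4, -126.4, 47.6]
tcp_rot: [179.3, 0.4, 105.1]
ft_force: [-0.8, 0.6, 0.2]
finger_gap: 0.0
```

View pics/touch.png

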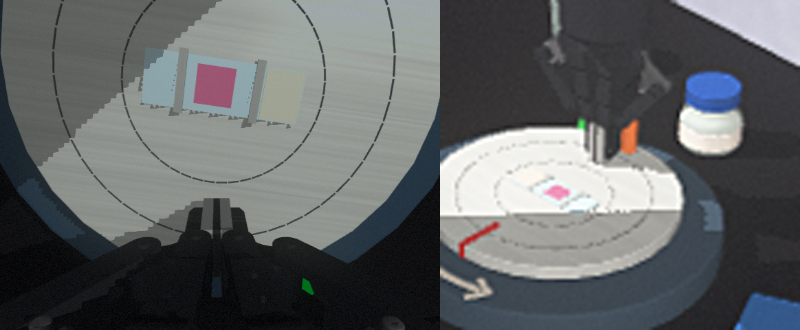

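The fingertips are just above the bare ring, at about (600,163) in the side crop. There is no contact yet, so I'll go on down gently.

```bash
python3 -m jog '[[0,0,0.0015,0,0],[0,0,0.002,0,0]]'; python3 -m jog '[[0,0,0.0015,0,0],[0,0,0.002,0,0]]'; python3 -m jog '[[0,0,0.0015,0,0],[0,0,0.0015,0,0]]'
```

```text
time: 9.25
tool_pos: [626.7, -127.2, 47.3]
tcp_rot: [179.3, 0.4, 105.1]
ft_force: [-7.8, -1.1, 15.3]
finger_gap: 0.2
time: 9.45
tool_pos: [627.2, -128.0, 47.3]
tcp_rot: [179.3, 0.5, 105.1]
ft_force: [-7.7, -1.1, 16.1]
finger_gap: -0.1
time: 9.65
tool_pos: [627.7, -128.7, 47.4]
tcp_rot: [179.2, 0.6, 105.1]
ft_force: [-3.9, 0.2, 10.5]
finger_gap: -0.1
```

Contact came at TCP z ≈ 47.4, so the tip is 2.6 mm behind the TCP. I'll lift, go back behind the peg with the tip at about 65 mm, and check.

```bash
python3 -m jog '[[0,0,-0.03,0,0],[0,0,-0.045,0,0],[-0.03,0.01,-0.045,0,0],[-0.038,0.021,-0.04,0,0],[-0.038,0.021,-0.025,0,0],[-0.038,0.021,-0.016,0,0],[-0.038,0.021,-0.016,0,0],[-0.038,0.021,-0.016,0,0]]'; python3 -m jog '[[0,0,0,0,0],[0,0,0,0,0]]'; python3 - <<'E'
from h import *
s,p=wrist()
print(s["time"],s["tool_pos"],s["tcp_rot"],s["ft_force"])
for n in("disc_centre","peg"):
    for d in r.pinpoint(p,n)[:1]:
        X=ray(p,d["uv"],Z[n]);print(n,round(d["conf"],2),np.round(d["uv"]),np.round(X))
rel=X-s["tool_pos"];print(rel@[-.259,.966,0],rel@[.966,.259,0])
E
```

```text
time: 10.45
tool_pos: [656.4, -158.9, 62.9]
tcp_rot: [179.4, 0.5, 105.2]
ft_force: [0.7, 0.1, 0.2]
finger_gap: 0.1
time: 10.65
tool_pos: [656.5, -158.7, 63.3]
tcp_rot: [179.3, 0.5, 105.2]
ft_force: [-0.3, 0.7, -0.1]
finger_gap: 0.0
10.65 [ 656.49784317 -158.70355608   63.3171712 ] [179.33199156   0.53811277 105.17573377] [-0.25323686  0.72442968 -0.12087416]
disc_centre 0.84 [438.  66.] [ 563. -140.   50.]
peg 0.65 [396. 320.] [ 653. -129.   65.]
29.731383106234773 4.0234418746515646
```

```bash
python3 -m jog '[[0.004,0,0,0,0],[0.010,0,0,0,0],[0.018,0,0,0,0],[0.029,0,0,0,0],[0.043,0,0,0,0],[0.059,0,0,0,0],[0.057,0,0,0,0],[0.042,0,-0.03,0,0]]'; python3 - <<'E'
from h import *
for i in range(2):
    o,p=angle("top");print(o)
    o,p=angle("side");print(o)
E
```

```text
time: 11.6
tool_pos: [641.2, -114.8, 87.7]
tcp_rot: [179.8, 0.2, 105.3]
ft_force: [0.5, -0.0, -1.1]
finger_gap: -0.3
[11.6, 'mark', 0.63, 97, 3.642, 'peg', 0.89, 91, 3.789]
[11.75, 'mark', 0.78, 90, 4.068, 'peg', 0.96, 99, 3.961]
[11.9, 'mark', 0.94, 97, 4.275, 'peg', 0.72, 94, 4.301]
[12.05, 'mark', 0.7, 98, 4.681, 'peg', 0.62, 95, 4.491]
```

The flick worked: about 1.9 rad/s, anticlockwise. I'll move to hover over the bare ring, above peg height, and keep tracking.

```bash
python3 -m jog '[[0,-0.01,-0.01,0,0],[0,-0.02,-0.01,0,0],[0,-0.02,-0.01,0,0],[0,-0.02,-0.01,0,0]]'; cat >> h.py <<'E'
import json,os
def track(n):
    L=json.load(open("trk.json")) if os.path.exists("trk.json") else []
    for i in range(n):
        for c in("top","side"):
            s=r.sense();p=r.snapshot(c)
            for k,o in(("mark",0),("peg",np.pi)):
                for d in r.pinpoint(p,k)[:1]:
                    X=ray(p,d["uv"],Z[k])[:2]-C
                    if d["conf"]>.4 and 85<np.hypot(*X)<108: L.append([s["time"],c+k,float(np.arctan2(X[1],X[0])+o-BAND)])
    json.dump(L,open("trk.json","w"));return L
def fit(L):
    from scipy.optimize import least_squares as ls
    t=np.array([l[0] for l in L]);a=np.array([l[2] for l in L]);t0=11.6
    m=lambda p:p[0]+p[1]*(t-t0)-p[2]*(t-t0)**2/2+p[3]*(t-t0)**3/6
    w=lambda e:(e+np.pi)%(2*np.pi)-np.pi
    # last param: fall of drag as it slows, held near 0.006 by a prior
    f=ls(lambda p:np.r_[w(a-m(p))/.08,(p[2]-.12)/.05,(p[3]-.006)/.004],[-2.56,1.9,.12,.006],loss="soft_l1")
    e=w(a-m(f.x))
    for k in sorted({l[1] for l in L}): 
        i=[l[1]==k for l in L];print(k,sum(i),e[i].mean().round(3),e[i].std().round(3))
    return f.x,lambda T:(f.x[0]+f.x[1]*(T-t0)-f.x[2]*(T-t0)**2/2+f.x[3]*(T-t0)**3/6,f.x[1]-f.x[2]*(T-t0)+f.x[3]*(T-t0)**2/2)
E
python3 - <<'E'
from h import *
json.dump([[11.6,"topmark",3.642],[11.6,"toppeg",3.789],[11.75,"sidemark",4.068],[11.75,"sidepeg",3.961],[11.9,"topmark",4.275],[11.9,"toppeg",4.301],[12.05,"sidemark",4.681],[12.05,"sidepeg",4.491]],open("trk.json","w"))
L=track(4);x,g=fit(L);print(x);s=r.sense();print(s["time"],s["tool_pos"],g(s["time"]),[ (T,np.round(g(T),2)) for T in(15,16,17,18,20,22,24)])
E
```

```text
time: 12.6
tool_pos: [625.2, -123.2, 101.7]
tcp_rot: [179.4, 0.5, 105.1]
ft_force: [1.2, 0.0, 0.7]
finger_gap: -0.1
sidemark 2 0.078 0.019
sidepeg 6 -0.041 0.049
topmark 5 0.009 0.051
toppeg 6 0.009 0.044
[-2.56455999  1.95058919  0.12204433  0.0059873 ]
13.8 [ 625.44997567 -123.19514959  102.08597942] (np.float64(1.4420143949322561), np.float64(1.6965809187362788)) [(15, array([3.4 , 1.57])), (16, array([4.92, 1.47])), (17, array([6.35, 1.38])), (18, array([7.68, 1.29])), (20, array([10.11,  1.14])), (22, array([12.24,  1.01])), (24, array([14.14,  0.9 ]))]
```

```bash
for i in 1 2 3; do python3 -m jog '[[0,0,0,0,0],[0,0,0,0,0],[0,0,0,0,0],[0,0,0,0,0],[0,0,0,0,0],[0,0,0,0,0],[0,0,0,0,0],[0,0,0,0,0]]' |sed -n 2p; done; python3 -c "
from h import *
track(2)"; for i in 1 2 3; do python3 -m jog '[[0,0,0,0,0],[0,0,0,0,0],[0,0,0,0,0],[0,0,0,0,0],[0,0,0,0,0],[0,0,0,0,0],[0,0,0,0,0],[0,0,0,0,0]]' |sed -n 2p; done; python3 - <<'E'
from h import *
L=track(3);x,g=fit(L);print(x);s=r.sense();print(s["time"],s["tool_pos"],g(s["time"]),[ (T,np.round(g(T),2)) for T in(20,21,22,23,24,26,28,30,32,34)])
E
```

```text
tool_pos: [625.4, -123.2, 102.1]
tool_pos: [625.5, -123.2, 102.1]
tool_pos: [625.4, -123.2, 102.1]
tool_pos: [625.5, -123.2, 102.1]
tool_pos: [625.4, -123.2, 102.1]
tool_pos: [625.4, -123.2, 102.1]
sidemark 5 0.085 0.028
sidepeg 10 -0.05 0.064
topmark 9 -0.003 0.035
toppeg 11 0.009 0.044
[-2.573976    1.95118094  0.10702665  0.00564283]
20.1 [ 625.43416101 -123.19261197  102.07621208] (np.float64(10.72229090300485), np.float64(1.2453014695892046)) [(20, array([10.6 ,  1.25])), (21, array([11.82,  1.19])), (22, array([12.99,  1.14])), (23, array([14.11,  1.1 ])), (24, array([15.19,  1.06])), (26, array([17.23,  1.  ])), (28, array([19.18,  0.95])), (30, array([21.07,  0.94])), (32, array([22.94,  0.94])), (34, array([24.85,  0.97]))]
```

```bash
cat >> h.py <<'E'
def fit2(L,cor={}):
    from scipy.optimize import least_squares as ls
    t=np.array([l[0] for l in L])-11.6;a=np.array([l[2]-cor.get(l[1],0) for l in L])
    w=lambda e:(e+np.pi)%(2*np.pi)-np.pi
    def m(p,t):
        k=p[2]/p[3];return p[0]+(p[1]+k)*(1-np.exp(-p[3]*t))/p[3]-k*t
    f=ls(lambda p:np.r_[w(a-m(p,t))/.05,(p[2]-.04)/.02,(p[3]-.04)/.02],[-2.56,1.95,.04,.04],loss="soft_l1")
    e=w(a-m(f.x,t))
    for k in sorted({l[1] for l in L}):
        i=[l[1]==k for l in L];print(k,sum(i),np.median(e[i]).round(3),e[i].std().round(3))
    return f.x,lambda T:(m(f.x,T-11.6),(m(f.x,T-11.55)-m(f.x,T-11.65))/.1)
E
python3 - <<'E'
from h import *
L=json.load(open("trk.json"));x,g=fit2(L);print(x.round(4),[ (T,np.round(g(T),2)) for T in(20,22,24,26,28,29,30,32)])
for c in("top","side"):
    s=r.sense();p=r.snapshot(c);save(p,c+"5")
    hsv=cv2.cvtColor(p["image"],cv2.COLOR_RGB2HSV)
    for nm,m,z in(("green",(abs(hsv[...,0].astype(int)-60)<15)&(hsv[...,1]>150)&(hsv[...,2]>60),44),("red",((hsv[...,0]<4)|(hsv[...,0]>176))&(hsv[...,1]>150)&(hsv[...,2]>60),50)):
        v,u=np.nonzero(m);P=np.array([ray(p,(a,b),z)[:2] for a,b in zip(u,v)])
        if len(P)==0: print(c,nm,"none");continue
        for cc in((560,-143),(562,-142)):
            D=P-cc;R=np.hypot(*D.T);k=(R<145)&(R>50)
            th=np.arctan2(D[k,1],D[k,0]);th=np.mod(th,2*np.pi);print(c,s["time"],nm,cc,k.sum(),R[k].mean().round(1),"mean",np.rad2deg(th.mean()).round(1),np.rad2deg(th.min()).round(1),np.rad2deg(th.max()).round(1))
    for n in("disc_centre","window"):
        for d in r.pinpoint(p,n)[:1]: print(n,d["conf"],ray(p,d["uv"],50).round(1))
print(r.sense()["time"])
E
```

```text
sidemark 5 0.064 0.033
sidepeg 10 -0.055 0.063
topmark 9 -0.008 0.039
toppeg 11 0.009 0.043
[-2.5672  1.9353  0.0353  0.0313] [(20, array([10.59,  1.23])), (22, array([12.89,  1.08])), (24, array([14.93,  0.95])), (26, array([16.7 ,  0.82])), (28, array([18.23,  0.71])), (29, array([18.91,  0.65])), (30, array([19.53,  0.59])), (32, array([20.61,  0.49]))]
top 20.1 green (560, -143) 29 118.7 mean 30.9 25.5 36.6
top 20.1 green (562, -142) 29 116.5 mean 31.0 25.5 36.8
top 20.1 red (560, -143) 5 99.0 mean 285.0 284.1 285.9
top 20.1 red (562, -142) 5 99.5 mean 283.7 282.9 284.6
disc_centre 0.78 [ 567.9 -140.    50. ]
window 0.57 [654.6 -79.5  50. ]
side 20.25 green (560, -143) 65 128.0 mean 28.3 15.6 40.2
side 20.25 green (562, -142) 65 125.7 mean 28.3 15.4 40.4
side 20.25 red (560, -143) 15 84.2 mean 296.4 295.2 297.7
side 20.25 red (562, -142) 15 84.3 mean 294.9 293.6 296.1
disc_centre 0.75 [ 560.1 -142.8   50. ]
window 0.68 [650.2 -94.3  50. ]
20.4
```

```bash
for i in 1 2 3; do python3 -m jog '[[0,0,0,0,0],[0,0,0,0,0],[0,0,0,0,0],[0,0,0,0,0],[0,0,0,0,0],[0,0,0,0,0],[0,0,0,0,0],[0,0,0,0,0]]' |sed -n 2p; done; python3 - <<'E'
from h import *
tp=r.snapshot("top");a=cv2.imread("pics/top1.png");w=cv2.imread("pics/w2.png")
ws,wp=wrist()
A=np.eye(4);A[:3,:3]=Ro.from_euler("xyz",[179.46335799,.29507634,105.14039271],degrees=True).as_matrix();A[:3,3]=[661.83,-160.525,92.585]
wp=dict(K=wp["K"],T=A@np.array(wp["tool_from_camera"]))
for nm,im,p in(("top1",a,tp),("w2",w,wp)):
    hsv=cv2.cvtColor(im,cv2.COLOR_BGR2HSV)
    m=(abs(hsv[...,0].astype(int)-60)<15)&(hsv[...,1]>150)&(hsv[...,2]>60)
    v,u=np.nonzero(m);P=np.array([ray(p,(x,y),44)[:2] for x,y in zip(u,v)])
    for cc in((560,-143),(562,-142),(564,-141)):
        D=P-cc;R=np.hypot(*D.T);k=(R<150)&(R>90);th=np.rad2deg(np.arctan2(D[k,1],D[k,0]));print(nm,cc,k.sum(),R[k].mean().round(1),th.mean().round(1),th.min().round(1),th.max().round(1))
L=track(2);x,g=fit2(L);s=r.sense();print(x.round(4),s["time"],[ (T,np.round(g(T),2)) for T in(s["time"],24,25,26,28,29,30)])
E
```

```text
tool_pos: [625.5, -123.2, 102.1]
tool_pos: [625.4, -123.2, 102.1]
tool_pos: [625.4, -123.2, 102.0]
top1 (560, -143) 213 124.5 29.5 18.1 41.3
top1 (562, -142) 213 122.3 29.6 17.9 41.6
top1 (564, -141) 213 120.1 29.6 17.8 41.9
w2 (560, -143) 5012 124.9 28.6 16.5 40.1
w2 (562, -142) 5012 122.7 28.6 16.3 40.4
w2 (564, -141) 5012 120.5 28.7 16.1 40.7
sidemark 7 0.058 0.049
sidepeg 11 -0.054 0.069
topmark 10 -0.006 0.041
toppeg 13 -0.009 0.04
[-2.5626  1.93    0.0318  0.0326] 23.5 [(23.5, array([14.49,  1.  ])), (24, array([14.98,  0.96])), (25, array([15.91,  0.9 ])), (26, array([16.78,  0.84])), (28, array([18.35,  0.73])), (29, array([19.05,  0.67])), (30, array([19.7 ,  0.62]))]
```

```bash
for i in 1 2; do python3 -m jog '[[0,0,0,0,0],[0,0,0,0,0],[0,0,0,0,0],[0,0,0,0,0],[0,0,0,0,0],[0,0,0,0,0],[0,0,0,0,0],[0,0,0,0,0]]' |sed -n 2p; done; python3 -m jog '[[0,0,0,0,0],[0,0,0,0,0],[0,0,0.015,0,0],[0,0,0.03,0,0],[0,0,0.04,0,0],[0,0,0.046,0,0],[0,0,0.048,0,0],[0,0,0.048,0,0]]'; python3 - <<'E'
from h import *
L=track(1);x,g=fit2(L);s=r.sense();print(x.round(4),s["tool_pos"],s["time"],[ (T,np.round(g(T),2)) for T in(s["time"],26,27,28,28.5,29,30)])
E
```

```text
tool_pos: [625.4, -123.2, 102.1]
tool_pos: [625.4, -123.2, 102.1]
time: 25.9
tool_pos: [625.9, -123.4, 53.6]
tcp_rot: [179.4, 0.5, 105.2]
ft_force: [-0.2, -0.2, 0.6]
finger_gap: -0.0
sidemark 8 0.058 0.043
sidepeg 12 -0.058 0.068
topmark 11 -0.018 0.05
toppeg 14 -0.001 0.039
[-2.563   1.9292  0.0364  0.0297] [ 626.53277356 -123.54411205   54.77371599] 26.2 [(26.2, array([16.92,  0.82])), (26, array([16.75,  0.83])), (27, array([17.56,  0.77])), (28, array([18.3 ,  0.71])), (28.5, array([18.65,  0.68])), (29, array([18.98,  0.66])), (30, array([19.61,  0.6 ]))]
```

```bash
python3 -m jog '[[0,0,0.0015,0,0],[0,0,0.003,0,0],[0,0,0.003,0,0],[0,0,0.003,0,0]]'; python3 -m jog '[[0,0,0,0,0],[0,0,0,0,0]]'; python3 - <<'E'
from h import *
L=track(3);x,g=fit2(L);s=r.sense();print(L[-12:]);print(x.round(4),s["tool_pos"],s["time"],[ (T,np.round(g(T),2)) for T in(s["time"],28,28.5,28.7,28.8,28.9,29,30)])
E
```

```text
time: 26.6
tool_pos: [626.4, -123.6, 51.6]
tcp_rot: [179.3, 0.5, 105.2]
ft_force: [0.2, -1.4, -0.3]
finger_gap: 0.1
time: 26.8
tool_pos: [626.4, -123.6, 51.6]
tcp_rot: [179.3, 0.5, 105.2]
ft_force: [-0.3, -0.8, 0.0]
finger_gap: -0.1
sidemark 11 0.061 0.059
sidepeg 14 -0.056 0.074
topmark 13 -0.002 0.051
toppeg 16 -0.002 0.037
[[25.9, 'toppeg', 4.147055317083758], [26.05, 'sidemark', -1.9901011707230722], [26.05, 'sidepeg', 4.151945681578254], [26.8, 'toppeg', 4.892573573856632], [26.95, 'sidemark', -1.1029246967009776], [26.95, 'sidepeg', 4.812194216359854], [27.1, 'topmark', -1.1718157308800732], [27.25, 'sidemark', -1.0497979289892356], [27.25, 'sidepeg', 5.197582394664417], [27.4, 'topmark', -0.9258027223188909], [27.4, 'toppeg', 5.334485086039246], [27.55, 'sidemark', -0.7057326792425331]]
[-2.5647  1.9334  0.0285  0.0351] [ 626.44406075 -123.55352879   51.61811404] 27.7 [(27.7, array([18.14,  0.75])), (28, array([18.36,  0.73])), (28.5, array([18.72,  0.71])), (28.7, array([18.86,  0.7 ])), (28.8, array([18.93,  0.69])), (28.9, array([19.  ,  0.69])), (29, array([19.07,  0.68])), (30, array([19.72,  0.63]))]
```

```bash
python3 -m jog '[[0,0,0,0,0],[0,0,0,0,0],[0,0,0,0,0],[0,0,0,0,0],[0,0,0,0,0]]'; python3 - <<'E'
from h import *
L=track(1);x,g=fit2(L);s=r.sense();print(L[-4:]);print(s["tool_pos"],s["time"],[ (T,np.round(np.array(g(T))-[6*np.pi,0],2)) for T in(s["time"],28.2,28.5,28.7,28.8,28.9,29)])
E
```

```text
time: 28.2
tool_pos: [626.4, -123.6, 51.6]
tcp_rot: [179.3, 0.5, 105.2]
ft_force: [-0.0, 0.1, 0.5]
finger_gap: 0.0
sidemark 11 0.057 0.063
sidepeg 15 -0.059 0.077
topmark 13 0.005 0.052
toppeg 17 0.005 0.037
[[27.4, 'toppeg', 5.334485086039246], [27.55, 'sidemark', -0.7057326792425331], [28.2, 'toppeg', -0.4077909837301983], [28.35, 'sidepeg', -0.44996801271856524]]
[ 626.43017835 -123.55423475   51.61903237] 28.5 [(28.5, array([-0.16,  0.69])), (28.2, array([-0.37,  0.71])), (28.5, array([-0.16,  0.69])), (28.7, array([-0.02,  0.68])), (28.8, array([0.04, 0.68])), (28.9, array([0.11, 0.67])), (29, array([0.18, 0.66]))]
```

```bash
python3 -m jog '[[0,0,0.0035,0,0],[0,0,0.0075,0,0],[0,0,0.0075,0,0],[0,0,0.0075,0,0],[0,0,0.0075,0,0]]'; python3 - <<'E'
from h import *
for c in("top","side"): print(angle(c)[0])
s,p=wrist();save(p,"w6");print(s["tool_pos"],s["ft_force"])
E
```

```text
time: 29.0
tool_pos: [627.9, -124.9, 47.3]
tcp_rot: [179.2, 0.7, 105.2]
ft_force: [-6.8, -1.9, 19.3]
finger_gap: -0.2
[29.0, 'peg', 0.58, 97, 6.173]
[29.15, 'mark', 0.9, 102, 6.168, 'peg', 0.73, 86, 6.07]
[ 627.90174776 -124.95703588   47.31700433] [-7.68917219 -2.25589128 19.33793372]
```

View pics/w6.png

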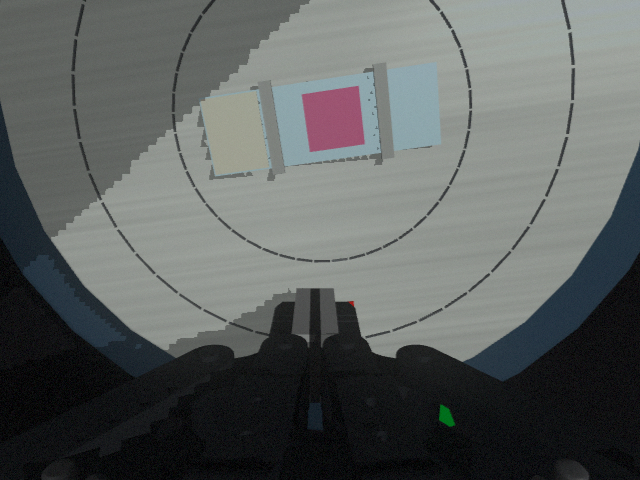

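The disc is stopped and the finger is pressing with about 19 N, with no tangential part. The slide is at (333,118), and a bit of the red line shows at (352,303) beside the fingertip. I'll lift straight up.

```bash
python3 -m jog '[[0,0,-0.01,0,0],[0,0,-0.04,0,0],[0,0,-0.09,0,0],[0,0.04,-0.13,0,0],[0,0.08,-0.13,0,0],[0,0.08,-0.13,0,0],[0,0.08,-0.13,0,0]]'; python3 - <<'E'
from h import *
s,p=wrist();save(p,"w7");print(s["time"],s["tool_pos"])
hsv=cv2.cvtColor(p["image"],cv2.COLOR_RGB2HSV)
for nm,m,z in(("green",(abs(hsv[...,0].astype(int)-60)<15)&(hsv[...,1]>150)&(hsv[...,2]>60),44),("red",((hsv[...,0]<4)|(hsv[...,0]>176))&(hsv[...,1]>150)&(hsv[...,2]>60),50)):
    v,u=np.nonzero(m);P=np.array([ray(p,(a,b),z)[:2] for a,b in zip(u,v)])
    for cc in((560,-143),(562,-142),(564,-141)):
        D=P-cc;R=np.hypot(*D.T);k=(R<145)&(R>50);th=np.rad2deg(np.arctan2(D[k,1],D[k,0]));print(nm,cc,k.sum(),R[k].mean().round(1),th.mean().round(2),th.min().round(1),th.max().round(1))
print(angle("side")[0],angle("top")[0])
E
```

```text
time: 30.05
tool_pos: [703.0, -102.5, 177.0]
tcp_rot: [179.3, 0.7, 105.2]
ft_force: [0.2, -0.3, -0.0]
finger_gap: -0.0
30.05 [ 703.00274441 -102.49203954  176.99296736]
green (560, -143) 3113 124.4 28.92 17.5 40.2
green (562, -142) 3113 122.1 28.96 17.4 40.5
green (564, -141) 3113 119.9 29.01 17.2 40.8
red (560, -143) 605 87.5 29.04 26.8 31.3
red (562, -142) 605 85.3 29.1 26.9 31.4
red (564, -141) 605 83.0 29.17 26.9 31.6
[30.1, 'mark', 0.7, 104, 0.031, 'peg', 0.9, 94, 6.231] [30.25, 'mark', 0.57, 98, 0.079, 'peg', 0.84, 97, 6.274]
```

View pics/w7.png

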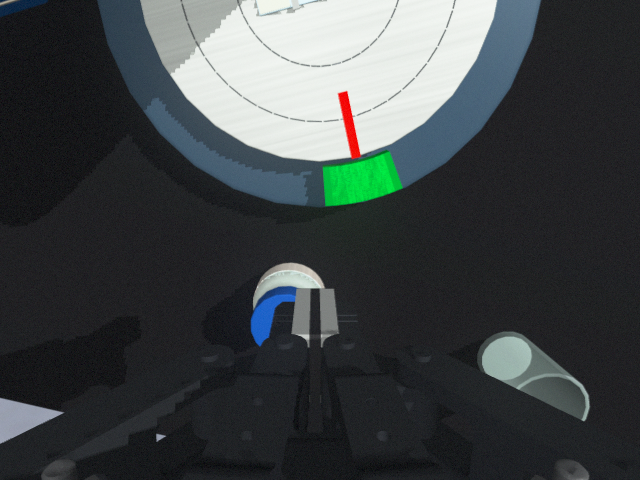

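The red line at (349,125) points at the middle of the green band at (360,180), and by colour the two agree to 0.1°. I'll check that it is really at rest before handing in.

```bash
python3 -m jog '[[0,0,0,0,0],[0,0,0,0,0],[0,0,0,0,0],[0,0,0,0,0],[0,0,0,0,0],[0,0,0,0,0],[0,0,0,0,0],[0,0,0,0,0]]'|sed -n 2p; python3 - <<'E'
from h import *
s,p=wrist()
hsv=cv2.cvtColor(p["image"],cv2.COLOR_RGB2HSV)
m=((hsv[...,0]<4)|(hsv[...,0]>176))&(hsv[...,1]>150)&(hsv[...,2]>60)
v,u=np.nonzero(m);P=np.array([ray(p,(a,b),50)[:2] for a,b in zip(u,v)])-(562,-142)
k=(np.hypot(*P.T)<145)&(np.hypot(*P.T)>50);a=np.rad2deg(np.arctan2(P[k,1],P[k,0])).mean();print(s["time"],s["ft_force"],a)
if abs(a-29.1)<.4: r.hand_in();print("handed in")
E
```

```text
tool_pos: [702.4, -103.3, 178.7]
31.2 [-0.24225414  0.26128279  1.15711748] 35.7523555838174
```

The line is drifting on at about 0.1 rad/s: lifting off suddenly let the springy arm drag the disc. It is still inside the band at +0.12 rad, so I'll touch it again at once, lightly, and then unload slowly.

```bash
python3 -m jog '[[0,-0.035,0.035,0,0],[0,-0.065,0.074,0,0],[0,-0.079,0.115,0,0],[0,-0.079,0.129,0,0],[0,-0.079,0.1325,0,0],[0,-0.079,0.1325,0,0]]'
```

```text
time: 31.85
tool_pos: [629.6, -125.9, 47.4]
tcp_rot: [179.1, 0.8, 105.1]
ft_force: [-5.9, -1.3, 8.8]
finger_gap: -0.4
```

```bash
python3 -m jog '[[0,0,0.0013,0,0],[0,0,0.0011,0,0],[0,0,0.0009,0,0],[0,0,0.0007,0,0],[0,0,0.0006,0,0],[0,0,0.0005,0,0],[0,0,0.0005,0,0],[0,0,0.0005,0,0]]'; cat >> h.py <<'E'
def peek(name=None):
    for c in("side","top"): 
        p=r.snapshot(c)
        hsv=cv2.cvtColor(p["image"],cv2.COLOR_RGB2HSV)
        m=((hsv[...,0]<4)|(hsv[...,0]>176))&(hsv[...,1]>150)&(hsv[...,2]>60)
        v,u=np.nonzero(m);P=np.array([ray(p,(a,b),50)[:2] for a,b in zip(u,v)]).reshape(-1,2)-(562,-142)
        k=(np.hypot(*P.T)<115)&(np.hypot(*P.T)>40);print(r.sense()["time"],c,k.sum(),(np.rad2deg(np.arctan2(P[k,1],P[k,0]))).mean().round(2) if k.any() else "")
        if name: save(p,name+c)
E
python3 -c "
from h import *
peek()"
```

```text
time: 32.65
tool_pos: [630.2, -126.0, 47.5]
tcp_rot: [179.1, 0.8, 105.1]
ft_force: [4.3, 0.0, 5.5]
finger_gap: -0.1
32.7 side 15 34.65
32.75 top 9 34.33
```

```bash
python3 -m jog '[[0,0,0.0004,0,0],[0,0,0.0003,0,0],[0,0,0.0002,0,0],[0,0,0.0001,0,0],[0,0,0,0,0],[0,0,0,0,0],[0,0,0,0,0],[0,0,0,0,0]]'; python3 -c "
from h import *
peek()"
```

```text
time: 33.55
tool_pos: [630.2, -125.9, 47.5]
tcp_rot: [179.0, 0.8, 105.1]
ft_force: [2.8, 0.5, 4.5]
finger_gap: -0.1
33.6 side 14 34.56
33.65 top 9 34.33
```

```bash
python3 -m jog '[[0,0,-0.0001,0,0],[0,0,-0.0002,0,0],[0,0,-0.0003,0,0],[0,0,-0.0004,0,0],[0,0,-0.0005,0,0],[0,0,-0.0006,0,0],[0,0,-0.0007,0,0],[0,0,-0.0008,0,0]]'; python3 -c "
from h import *
peek()"
```

```text
time: 34.45
tool_pos: [629.5, -125.9, 47.6]
tcp_rot: [179.1, 0.8, 105.1]
ft_force: [-0.3, -0.1, -0.6]
finger_gap: 0.0
34.5 side 12 34.79
34.55 top 9 34.33
```

```bash
python3 -m jog '[[0,0,-0.0003,0,0],[0,0,-0.0006,0,0],[0,0,-0.001,0,0],[0,0,-0.0015,0,0],[0,0,-0.002,0,0],[0,0,-0.003,0,0],[0,0,-0.003,0,0],[0,0,-0.003,0,0]]'; python3 -c "
from h import *
peek()"; python3 -m jog '[[0,0,0,0,0],[0,0,0,0,0],[0,0,0,0,0],[0,0,0,0,0],[0,0,0,0,0],[0,0,0,0,0],[0,0,0,0,0],[0,0,0,0,0]]'; python3 -c "
from h import *
peek()"
```

```text
time: 35.35
tool_pos: [629.7, -125.8, 50.8]
tcp_rot: [179.1, 0.8, 105.1]
ft_force: [0.8, 0.6, -0.3]
finger_gap: -0.1
35.4 side 12 34.79
35.45 top 9 34.33
time: 36.25
tool_pos: [629.6, -125.8, 50.8]
tcp_rot: [179.1, 0.8, 105.1]
ft_force: [0.4, -1.1, 0.9]
finger_gap: -0.3
36.3 side 13 34.66
36.35 top 9 34.33
```

The disc stays still with the finger clear. I'll raise the finger well away, then take two close wrist measurements 1.5 s apart before handing in.

```bash
python3 -m jog '[[0,0,-0.02,0,0],[0,0,-0.06,0,0],[0,0.03,-0.1,0,0],[0,0.07,-0.13,0,0],[0,0.075,-0.13,0,0],[0,0.075,-0.13,0,0],[0,0.075,-0.13,0,0],[0,0.075,-0.13,0,0]]' | sed -n 1,2p; cat > fin.py <<'E'
from h import *
s,p=wrist();save(p,"w%d"%(s["time"]*100))
hsv=cv2.cvtColor(p["image"],cv2.COLOR_RGB2HSV)
for nm,m,z in(("green",(abs(hsv[...,0].astype(int)-60)<15)&(hsv[...,1]>150)&(hsv[...,2]>60),44),("red",((hsv[...,0]<4)|(hsv[...,0]>176))&(hsv[...,1]>150)&(hsv[...,2]>60),50)):
    v,u=np.nonzero(m);D=np.array([ray(p,(a,b),z)[:2] for a,b in zip(u,v)])-(562,-142)
    R=np.hypot(*D.T);k=(R<145)&(R>50);th=np.rad2deg(np.arctan2(D[k,1],D[k,0]));print(s["time"],nm,th.mean().round(2),th.min().round(1),th.max().round(1))
E
python3 fin.py; python3 -m jog '[[0,0,0,0,0],[0,0,0,0,0],[0,0,0,0,0],[0,0,0,0,0],[0,0,0,0,0],[0,0,0,0,0],[0,0,0,0,0],[0,0,0,0,0]]'|sed -n 1,2p;python3 -m jog '[[0,0,0,0,0],[0,0,0,0,0],[0,0,0,0,0],[0,0,0,0,0],[0,0,0,0,0],[0,0,0,0,0],[0,0,0,0,0]]'|sed -n 1,2p; python3 fin.py; ls pics
```

```text
time: 37.15
tool_pos: [697.7, -105.2, 179.6]
37.15 green 28.94 17.2 40.5
37.15 red 34.09 31.9 36.6
time: 38.0
tool_pos: [697.9, -105.2, 180.0]
time: 38.7
tool_pos: [697.9, -105.2, 179.9]
38.7 green 28.96 17.4 40.5
38.7 red 34.1 31.9 36.4
both.png
s3.png
side1.png
side5.png
tip.png
top1.png
top5.png
touch.png
w1.png
w2.png
w3715.png
w3870.png
w4.png
w6.png
w7.png
```

At rest: red 34.1° against the band's middle 28.95°, an offset of 0.09 rad with ±0.2 allowed, and no change over 1.5 s.

```bash
python3 -c "
from bench import r
print(r.hand_in())"
```

```text
the job is handed in; nothing more can be done
None
```

The disc is parked with its red line in the green band, and the job was handed in at about 38.7 s. It took two brake touches rather than one clean stop.

- **Flick:** The first sweep passed above the peg without touching it, because the shut fingertips are about 2.6 mm behind the TCP, not 22 mm ahead. I found this by pressing lightly on the bare ring while the disc was still at rest. The second flick gave about 1.9 rad/s anticlockwise, and the disc then ran untouched for about 17 s.
- **Brake:** I pressed on the bare ring with about 19 N as the red line entered the band on its third pass, around 28.7 s. Network readings with the finger still down put the line 0.1 to 0.2 rad before the band's middle, so the first stop was inside the band but possibly near its edge.
- **What went wrong:** Lifting off quickly set the disc creeping forward at about 0.1 rad/s. I touched it again lightly at about 31.8 s, while the line was still inside the band, and unloaded slowly. The line did not leave the band between the two touches, but a strict judge may count this as nudging it on after the first stop.
- **Last checks:** With the finger about 130 mm clear, the red line was at 34.1° and the band's middle at 28.95°, an offset of 0.09 rad with ±0.2 allowed. The reading did not change over 1.5 s, and nothing was touching the disc. I moved nothing near the slide or the things around the turntable, but took no final picture of them.

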